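# Set the keeper cap of a V-rest over a shaft

## Robot

A 7-joint arm with a two-finger parallel gripper is mounted at the origin on the work surface; the furniture and walls round the work are solid. World frame = base frame: x ahead of the robot, y to its left, z up, the work surface at z = 0. Lengths are in m, angles in rad, forces in N, time in s.
With the tool pointing down it reaches from about 0.4 to 0.85 m from the base axis. Payload 10.4 kg.
Tool frame: the origin (TCP) lies between the finger pads; the fingertips stand 14 mm ahead of it and the grasp point (between the pads) lies 5 mm behind it (r.finger_overhang is the z of the fingertips in the tool frame, in m); z points along the fingers, y is the line along which they close (so a half turn about z gives the same grasp; the last joint's range is limited). The gripper opens to 87 mm and grips with 3 to 60 N. Pads are 19 mm wide; open, the fingers measure 117 mm over their backs; the gripper's body (75 mm by 190 mm) begins 51 mm behind the grasp point.
Start: joints at [-1.132, 0.332, -0.065, 1.46, 0.022, 1.35, -0.088], TCP at [0.278, 0.56, 0.237] pointing down, gripper open.
Joint ranges: [-2.6, 2.6], [-0.5, 2.12], [-1.47, 1.34], [0.16, 2.42], [-1.27, 4.41], [0.06, 2.06], [-2.6, 2.6]. Speed limits (rad/s): [2.22, 2.22, 2.79, 2.79, 3.14, 3.14, 3.14].

## Interface

Orientations are given as a unit quaternion [x, y, z, w].
In Python, from bench import r, optics gives the robot as it stands.
- The arm moves only by the shell command python3 -m pendant 'ROWS' [FORCE]. ROWS is JSON, a list of rows, each a list of 7 numbers: the closure, from -1 (fully open) to 1 (shut), then the shift along the tool's x, y, z scaled (see below), then the turn, a rotation vector about the tool's x, y, z scaled (see below). In form: [[grip, x, y, z, rx, ry, rz], ...]. A call has 1 to 8 rows; each row is the pose to reach, as a shift and turn from the pose commanded when the call began, along the tool's axes at that moment; what a row does not reach only later rows make up. The controller multiplies each number of a shift by 0.3 m and each number of a turn by 120 degrees. A row lasts 1/8 s, in which the tool goes at most 62.5 mm and 10.7 degrees, less where a joint would pass 70% of its speed; a pose out of reach is approached as far as the arm can. A call with a number of a shift or a turn outside -1 to 1 is refused whole. A call with a gripper value outside its range is refused whole. The fingers move at their own pace and stop on an object; FORCE is the grip in N (left out, the last holds). Time passes only in rows, so rows that repeat a pose let the fingers close. It gives the time, the measured TCP pose, the force, the opening and the grip force at its end, in the units of the state.
- r.read_state(): the state, without advancing time (a new reading comes with each control period).
- optics.camera(name): name is "side" or "top" or "wrist"; returns a dict with "pixels" (480x640x3 uint8, red, green, blue), "vfov" (degrees; the focal length in pixels is half the picture's height over the tangent of half this angle, whatever the lens; pixels are square), "cx", "cy" (the principal point, pixels), "D" ([k1, k2, p1, p2, k3] as OpenCV has them; the pictures are not rectified), "rvec" (rotation vector, rad) and "tvec" (3), from world to camera coordinates, as OpenCV has them. Camera axes: x right, y down, z forward; pixel columns grow to the right and rows downward; lengths in m; the calibration is good to about 2 mm. A picture is of the moment at which its call begins. There is no depth.
- r.close_job(): hands the job in; it is judged then, once.
The state is a dict: "time": time; "joint_positions": joint angles; "joint_vel": joint speeds; "joint_torque": joint torques, N m; "ee_pos": TCP position; "eef_rot": TCP orientation; "ft_force": force on the tool from outside, world axes, zero at the start; "torque": the same for the moment, N m; "width": finger opening in m; "grip_force": force on a finger pad.
Only numpy, scipy, OpenCV 4.12 (cv2) and the standard library are available. Lean on these libraries where they do the work, as an engineer would, in place of code of your own. Each camera call takes 0.05 s, during which the arm holds its last target. There are 200 camera calls.

## Task

Get the stub shaft ready for its run-out check: lay the upright shaft on its side in the V-rest, thick journal in the V and pushed along under the bridge right up to the end stop, thin spigot sticking out of the open end. Then screw the knurled cap on the bridge down (clockwise from above) until it bottoms out and nips the journal, back it off a quarter turn so that the shaft can just be turned by hand, and finish still gripping the cap, holding it there for the fitter who will tighten the lock ring under it. Leave the drill block, the marker and the blue bin where they are.

Things in the scene. Friction and masses are not known exactly. Their poses are not given: they have to be found in the camera images.
- shaft: bright turned aluminium stub shaft, 145 mm long, 0.33 kg, stands upright at the start on the end of its journal. Origin: centre of the journal's free end face; its z axis runs along the shaft to the spigot. Journal: 38 mm diameter, z 0 to 85 mm; spigot: 24 mm diameter, z 85 to 145 mm.
- shaft_spigot (a point): point on the shaft's axis 117 mm from the journal's free end (32 mm out on the spigot from the shoulder), a good place to grip
- v_rest: dark grey cast-iron V-rest, fixed to the bench, base 116 x 112 x 12 mm (y -56 to +56). Origin: centre of the base's underside; y runs along the V, z up. The 90 degree V is open upwards and at its -y end: y = -49 to +36 mm, 72 mm wide over its cheeks, which are 46 mm high; at y = +36 mm stands the face of the end stop (44 mm wide, 62 mm high).
- v_stop (a point): where the centre of the journal's free end face comes when the shaft lies home: on the end stop's face, x = 0, y = +36, z = 47 mm of v_rest, with v_rest's axes. The shaft then runs along -y from here, journal top at z = 66 mm, and the whole spigot sticks out past the V and the base.
- bridge (a point): middle of the top of the bridge over the V: x = 0, y = +14, z = 88 mm of v_rest. The bridge spans y = -1 to +29 mm, underside at z = 75 mm, on two legs whose inner faces are 74 mm apart; the journal is slid in beneath it from -y. The cap's threaded boss stands on this point.
- plunger: brass-footed plunger, 23 mm diameter, that hangs through the bridge above the journal and carries the knurled cap; it goes up and down with the cap but does not turn. Origin: centre of its foot's underside, z = 65.6 mm of v_rest when the cap has bottomed out (it then presses on the journal in the V), 0.64 mm higher per rad of backing off: at the start over 1 mm clear of the journal.
- cap (a joint): turn of the knurled cap on its boss in rad: 0 = bottomed out (a hard stop), grows as the cap is unscrewed, that is anticlockwise from above; 4 mm rise per turn, moderate friction (about 0.06 N m), stays where it is left. It starts part of a turn up its thread.
- cap_top (a point): centre of the top face of the knurled steel cap (45 mm diameter, 28 mm high, vertical axis, white index line on top); at z = 124.4 mm of v_rest when bottomed out. A lock ring of 42 mm diameter lies on the bridge below it and is not part of this job.
- drill_block: drilled aluminium block with a black spring pin standing in it, 45 x 90 x 67 mm in all, to be left alone
- paint_marker: black and white paint marker, 16 x 132 x 16 mm, lying, to be left alone
- rivet_bin: small blue open bin, 93 x 72 x 42 mm, to be left alone
There are look-alikes about, which are no part of the job. Leave any pink look-alike of the shaft alone.

How it is judged:
By the outcome, as a careful person would: the job done as asked, in the order asked, and still so for the second after the job is handed in, while the arm keeps its last pose, push and grip.
It also fails if it takes over 58 s, if anything falls off the work surface, if the arm or the gripper's body presses on something with over 40 N, if the wrist force passes 120 N, or if a joint passes its speed limit or range.

## Working session

There is one attempt and no reset: what is moved stays moved. The work goes in short steps, Python scripts to look and compute and a shell command to move; the robot and the scene stay as the last step left them, time stands still between calls to the robot, and variables do not carry over. Pictures are saved under pics/ and viewed, at most 10 in all, crops included, and the job is handed in when it is done.

```bash
ls; mkdir -p pics
python3 - <<'E'
from bench import r, optics
import cv2,numpy as np
print(r.read_state())
ims=[]
for n in ["side","top","wrist"]:
    c=optics.camera(n); cv2.imwrite(f"pics/{n}0.png",c["pixels"][:,:,::-1])
    print(n,{k:np.round(v,4).tolist() for k,v in c.items() if k!="pixels"})
E
```

```text
pics
{'time': 0.0, 'joint_positions': array([-1.13161478,  0.33283751, -0.06470983,  1.46092046,  0.0216311 ,
        1.34991685, -0.0885272 ]), 'joint_vel': array([-8.19854480e-04,  2.00362224e-04, -2.00448634e-03,  1.61822865e-03,
        4.05607779e-05, -1.26995342e-03, -1.16011932e-03]), 'joint_torque': array([-1.00019952e-03, -6.23247170e+01,  2.37036799e-02, -3.89894950e+01,
       -6.15119585e-02,  3.97428009e-02,  1.22449605e-04]), 'ee_pos': array([0.27831134, 0.55920804, 0.23578538]), 'eef_rot': array([ 2.28840081e-01,  9.73463783e-01, -6.83482243e-04, -1.13270104e-04]), 'ft_force': array([-7.15696829e-01,  6.71360058e-04,  8.86926195e-01]), 'torque': array([-0.04862452, -0.03652299, -0.01565595]), 'grip_force': 0.0, 'width': 0.08727983607327848}
side {'vfov': 56.2622, 'cx': 320.4874, 'cy': 231.8124, 'D': [0.01, 0.0, 0.0, 0.0, 0.0], 'rvec': [0.4194, -2.5719, 1.4464], 'tvec': [0.3605, 0.2729, 0.5526]}
top {'vfov': 53.0669, 'cx': 309.8681, 'cy': 233.6304, 'D': [-0.0064, 0.0, 0.0, 0.0, 0.0], 'rvec': [2.1897, -2.1992, 0.1302], 'tvec': [-0.2685, 0.4555, 0.9279]}
wrist {'vfov': 60.9908, 'cx': 324.8836, 'cy': 239.9436, 'D': [-0.048, 0.0, 0.0, 0.0, 0.0], 'rvec': [-2.468, -1.5291, -0.2086], 'tvec': [-0.6235, -0.033, 0.3912]}
```

View pics/side0.png

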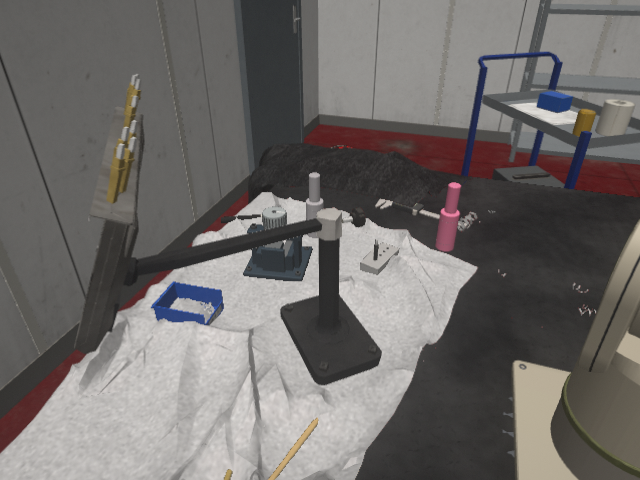

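View pics/top0.png

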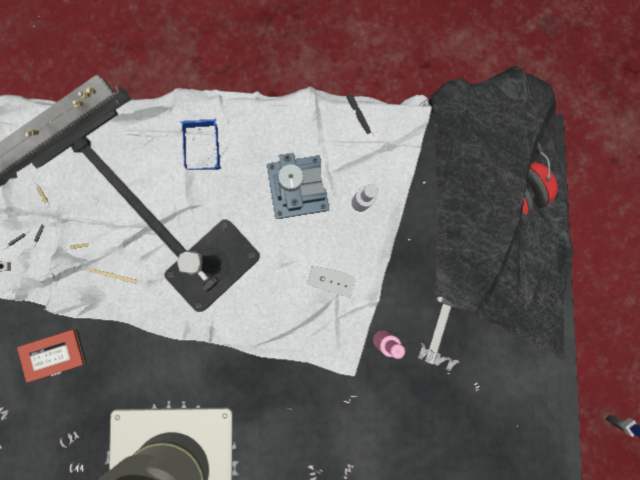

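The top view shows the silver shaft at (365,197), its pink look-alike at (390,345), the V-rest with its cap at (290,177) and the drill block at (330,280). It also shows the blue bin at (200,145), the marker at (360,115), and a lamp stand at (190,263) whose arm runs up and left. In the side view the silver shaft is at (315,190), partly behind the stand, with the pink one at (448,218) and the cap at (274,217). Next I'll calibrate positions and take enlarged crops.

```bash
cat > h.py <<'E'
import numpy as np, cv2
from bench import r, optics
from scipy.spatial.transform import Rotation as R
def K(c):
    f=240/np.tan(np.radians(c["vfov"])/2); return np.array([[f,0,c["cx"]],[0,f,c["cy"]],[0,0,1.]])
def proj(c,P): return cv2.projectPoints(np.float64(P).reshape(-1,1,3),np.float64(c["rvec"]),np.float64(c["tvec"]),K(c),np.float64(c["D"]))[0].reshape(-1,2)
def ray(c,uv):
    M=cv2.Rodrigues(np.float64(c["rvec"]))[0]; n=cv2.undistortPoints(np.float64(uv).reshape(-1,1,2),K(c),np.float64(c["D"])).reshape(-1,2)
    d=np.c_[n,np.ones(len(n))]@M; return -M.T@np.float64(c["tvec"]),d/np.linalg.norm(d,axis=1)[:,None]
def onz(c,uv,z):
    o,d=ray(c,uv); return o+d*((z-o[2])/d[:,2])[:,None]
def tri(*cu):
    A=np.zeros((3,3));b=np.zeros(3);L=[]
    for c,uv in cu:
        o,d=ray(c,uv);d=d[0];Q=np.eye(3)-np.outer(d,d);A+=Q;b+=Q@o;L.append((o,Q))
    p=np.linalg.solve(A,b); return p,[np.linalg.norm(Q@(p-o)) for o,Q in L]
def totool(p,s=None):
    "world displacement -> units of tool shift"
    s=s or r.read_state(); return R.from_quat(s["eef_rot"]).inv().apply(p)/0.3
E
python3 - <<'E'
from h import *
t=optics.camera("top"); s=optics.camera("side")
print(proj(t,[[0,0,0],[.278,.56,.237],[.5,0,0],[.5,-.3,0],[.278,.56,0]]))
print(proj(s,[[0,0,0],[.278,.56,.237],[.5,0,0],[.5,-.3,0]]))
for n,uv in dict(shaft=(365,197),pink=(390,345),rest=(300,190),lamp=(195,262),block=(330,280)).items(): print(n,onz(t,[uv],0.05))
a=t["pixels"][120:310,240:420]; b=s["pixels"][160:290,235:415]; 
a=cv2.resize(a,None,fx=3,fy=3,interpolation=2);cv2.imwrite("pics/tc.png",a[:,:,::-1])
b=cv2.resize(b,None,fx=4,fy=4,interpolation=2);cv2.imwrite("pics/sc.png",b[:,:,::-1])
E
```

```text
[[ 171.09260292  469.09812278]
 [-252.2917661   343.1739581 ]
 [ 175.4815809   212.47414162]
 [ 323.83685527  212.2632348 ]
 [-115.74248264  326.01468942]]
[[ 615.30999403  454.99490671]
 [-631.6685359  3711.38150446]
 [ 246.66771079  356.39777813]
 [ 312.03931754  252.71708566]]
shaft [[ 0.52333758 -0.37726267  0.05      ]]
pink [[ 0.23934936 -0.42061808  0.05      ]]
rest [[ 0.53707523 -0.25086372  0.05      ]]
lamp [[ 0.39862868 -0.05071447  0.05      ]]
block [[ 0.36301187 -0.30753157  0.05      ]]
```

View pics/tc.png

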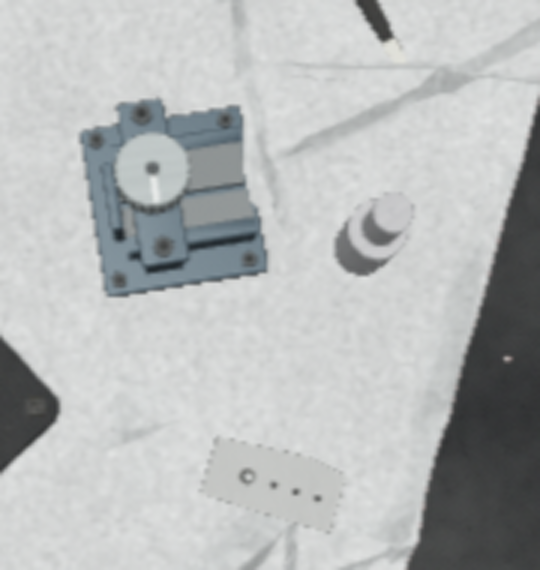

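View pics/sc.png

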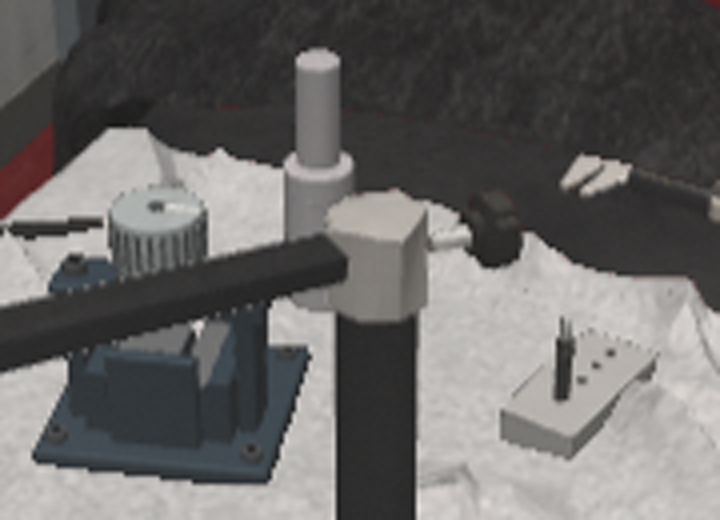

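The only shaft candidates are the silver one at top (365,197) / side (315,190) and the pink one at top (390,345) / side (448,218). The crop confirms the silver one is bare aluminium, stepped and upright, so it is the one meant; pink is excluded. The V opens towards world -y, with the cap at top (291,176). I'll measure now.

Run:
```python
from h import *
t=optics.camera("top"); s=optics.camera("side")
T=lambda x,y:(t,[(240+x/3,120+y/3)]); S=lambda x,y:(s,[(235+x/4,160+y/4)])
print("spigot top",tri(T(391,214),S(318,57)))
print("cap top",tri(T(152,168),S(158,205)))
print("lamp knob",tri((t,[(190,262)]),(s,[(329,215)])))
print("lamp arm far",tri((t,[(83,145)]),(s,[(130,270)])))
print("panel top corner", tri((t,[(100,80)]),(s,[(133,85)])))
print("bin",onz(t,[(200,145)],.04))
b=onz(t,[(240+x/3,120+y/3) for x,y in [(97,140),(226,120),(250,258),(119,279)]],.016)
print("bolts",b,"c",b.mean(0)); 
v=(b[0]+b[3]-b[1]-b[2])/2; u=(b[0]+b[1]-b[2]-b[3])/2   # v: +y of rest, u: far side
print(np.degrees(np.arctan2(v[1],v[0])),np.degrees(np.arctan2(u[1],u[0])),np.linalg.norm(v),np.linalg.norm(u))
# shaft base: journal bottom ellipse from hsv? top-of-journal
print("shaft bottom ring at z=.085",onz(t,[T(368,236)[1][0]],.085))
```

```text
spigot top (array([ 0.51832653, -0.37257433,  0.14371866]), [np.float64(0.00014044245029631026), np.float64(0.00014044245029634476)])
cap top (array([ 0.54870279, -0.23341682,  0.12431799]), [np.float64(0.0005424965234908494), np.float64(0.0005424965234908644)])
lamp knob (array([ 0.39406355, -0.07862974,  0.22526213]), [np.float64(4.4739583472568844e-05), np.float64(4.473958347257709e-05)])
lamp arm far (array([0.58124808, 0.09633043, 0.21152744]), [np.float64(0.0003800690608879687), np.float64(0.0003800690608878281)])
panel top corner (array([ 0.60941307, -0.00444377,  0.39814283]), [np.float64(0.001451778723187121), np.float64(0.001451778723187107)])
bin [[ 0.62815631 -0.05511711  0.04      ]]
bolts [[ 0.59063085 -0.19579322  0.016     ]
 [ 0.60449811 -0.28261878  0.016     ]
 [ 0.51059959 -0.29806658  0.016     ]
 [ 0.4965655  -0.21051101  0.016     ]] c [ 0.55057351 -0.2467474   0.016     ]
99.09039400974689 9.11742936386121 0.08829957787890974 0.09518453270878459
shaft bottom ring at z=.085 [[ 0.51452469 -0.36752924  0.085     ]]
```

Rest centre is (0.551,-0.247), with the V's +y axis at 99.1°. The shaft stands at about (0.516,-0.370), and the heights agree with the text. I'll go over the lamp, staying high and clear of the panel.

```bash
python3 -m pendant '[[-1,-0.376,-0.59,-0.65,0,0,0.2],[-1,-0.376,-0.59,-0.65,0,0,0.2],[-1,-0.376,-0.59,-0.65,0,0,0.2],[-1,-0.376,-0.59,-0.65,0,0,0.2],[-1,-0.376,-0.59,-0.65,0,0,0.2],[-1,-0.376,-0.59,-0.65,0,0,0.2]]' 60; python3 -c "
from h import *
s=r.read_state();print(s['joint_positions'],s['ee_pos'])
M=R.from_quat(s['eef_rot']);yv=np.array([-.158,.987,0]);xv=np.array([.987,.158,0])
print(M.as_matrix())
for g in [(.37,-.03,.43),(.45,-.30,.40)]: print(g,totool(np.array(g)-s['ee_pos']))
T=R.from_matrix(np.c_[yv,xv,[0,0,-1]]); print((M.inv()*T).as_rotvec(degrees=True)/120)"
```

```text
time: 1.1
ee_pos: [0.3015, 0.3497, 0.4342]
eef_rot: [0.427, 0.904, 0.003, 0.0]
ft_force: [-0.5, 0.6, -1.0]
width: 0.0871
grip_force: 0.0
[-1.02767338 -0.06572301  0.06503037  1.50065442  0.00417202  1.70135819
 -0.27480566] [0.30154809 0.34968449 0.43415832]
[[-0.63454162  0.77288347  0.00284168]
 [ 0.77288717  0.63452881  0.00431302]
 [ 0.00153033  0.00493309 -0.99998666]]
(0.37, -0.03, 0.43) [-1.12298407 -0.62678637  0.00905066]
(0.45, -0.3, 0.4) [-1.98794666 -0.99225335  0.10592538]
[ 0.00210712 -0.00133621  0.25242468]
```

```bash
python3 -m pendant '[[-1,-0.9,-0.5,0.01,0,0,0.25],[-1,-0.9,-0.5,0.01,0,0,0.25],[-1,-0.9,-0.5,0.01,0,0,0.25],[-1,-0.9,-0.5,0.01,0,0,0.25],[-1,-0.9,-0.5,0.01,0,0,0.25],[-1,-0.9,-0.5,0.01,0,0,0.25]]'; python3 -c "
from h import *
s=r.read_state();print(s['joint_positions'],s['ee_pos'])
yv=np.array([-.158,.987,0])
for g in [(.41,-.20,.40),(.516+.05*.16,-.370+.05*.987,.20),np.array((.47,-.25,.38))]: print(g,totool(np.array(g)-s['ee_pos']))"
```

```text
time: 1.85
ee_pos: [0.3574, 0.0441, 0.428]
eef_rot: [0.648, 0.762, 0.0, -0.0]
ft_force: [0.1, 1.6, -0.4]
width: 0.0871
grip_force: 0.0
[-0.7799725  -0.35343224  0.37190115  1.71604241  0.12745212  1.7549036
 -0.24492545] [0.35739361 0.04411737 0.42804413]
(0.41, -0.2, 0.4) [-0.83138042  0.04284497  0.09277081]
(0.524, -0.32065, 0.2) [-1.2897553   0.35357209  0.75904673]
[ 0.47 -0.25  0.38] [-1.02796796  0.21358875  0.15926985]
```

```bash
python3 -m pendant '[[-1,-0.95,0.15,0.15,0,0,0.1],[-1,-0.95,0.15,0.15,0,0,0.1],[-1,-0.95,0.15,0.15,0,0,0.1],[-1,-0.95,0.15,0.15,0,0,0.1],[-1,-0.95,0.15,0.15,0,0,0.1],[-1,-0.95,0.15,0.15,0,0,0.1]]'; python3 -c "
from h import *
s=r.read_state();print(s['joint_positions'],s['ee_pos'])
M=R.from_quat(s['eef_rot']);yv=np.array([-.158,.987,0]);xv=np.array([.987,.158,0])
T=R.from_matrix(np.c_[yv,xv,[0,0,-1]])*R.from_euler('y',-45,degrees=True); print((M.inv()*T).as_rotvec(degrees=True)/120)
d=T.as_matrix()[:,2];print(d)
G=np.array([.516,-.370,.116])
for b in (.17,): print(totool(G+.005*d-b*d-s['ee_pos']))
c=optics.camera('wrist');cv2.imwrite('pics/w1.png',c['pixels'][:,:,::-1])
print(proj(c,[.516,-.370,.145]))
"
```

```text
time: 2.6
ee_pos: [0.4489, -0.2275, 0.382]
eef_rot: [0.723, 0.691, -0.002, -0.0]
ft_force: [-0.0, 0.8, -0.5]
width: 0.0872
grip_force: 0.0
[-0.62497988 -0.02680199  0.9998253   1.55708947  0.02647335  1.60087035
  0.32958649] [ 0.44892905 -0.2274525   0.38204284]
[-0.03986805 -0.37234161 -0.09195291]
[ 0.11177133 -0.69821714 -0.70710678]
[-0.08207535  0.16762108  0.4976477 ]
[[395.29760088 334.23713152]]
```

```bash
python3 -m pendant '[[-1,-0.02,0.05,0.1,-0.01,-0.09,-0.023],[-1,-0.04,0.1,0.2,-0.02,-0.18,-0.046],[-1,-0.06,0.14,0.3,-0.03,-0.27,-0.069],[-1,-0.08,0.168,0.35,-0.04,-0.372,-0.092],[-1,-0.08,0.168,0.35,-0.04,-0.372,-0.092],[-1,-0.08,0.168,0.35,-0.04,-0.372,-0.092]]'
cat >> h.py <<'E'
yv=np.array([-.158,.987,0]);xv=np.array([.987,.158,0])
def info(tilt,G,backs=(0,)):
    "turn and shifts to bring grasp point to G with tool tilted"
    s=r.read_state();M=R.from_quat(s['eef_rot']);T=R.from_matrix(np.c_[yv,xv,[0,0,-1]])*R.from_euler('y',tilt,degrees=True);d=T.as_matrix()[:,2]
    print("t",s['time'],"q",np.round(s['joint_positions'],2),"tcp",np.round(s['ee_pos'],4),"z",np.round(M.as_matrix()[:,2],3),"y",np.round(M.as_matrix()[:,1],3),"w",s['width'],"F",np.round(s['ft_force'],1),"g",s['grip_force'])
    print("turn",np.round((M.inv()*T).as_rotvec(degrees=True)/120,4))
    for b in backs: print("shift back",b,np.round(totool(np.array(G)+.005*d-b*d-s['ee_pos'],s),4))
E
python3 -c "
from h import *
info(-45,[.516,-.370,.116],(.17,.1,0))
c=optics.camera('wrist');cv2.imwrite('pics/w2.png',c['pixels'][:,:,::-1])
print(proj(c,[[.516,-.370,.145],[.516,-.37,.085],[.516,-.37,0]]))
"
```

```text
time: 3.4
ee_pos: [0.4983, -0.2497, 0.2776]
eef_rot: [0.597, 0.706, -0.245, 0.292]
ft_force: [0.5, -0.1, 0.5]
width: 0.0871
grip_force: 0.0
t 3.4 q [-0.75 -0.03  0.69  1.99  0.86  1.23 -0.23] tcp [ 0.4983 -0.2497  0.2776] z [ 0.119 -0.694 -0.71 ] y [0.986 0.166 0.003] w 0.08709182421313505 F [ 0.5 -0.1  0.5] g 0.0
turn [ 0.0038 -0.0018  0.0017]
shift back 0.17 [ 0.0939 -0.0059  0.1179]
shift back 0.1 [ 0.093  -0.0078  0.3512]
shift back 0 [ 0.0917 -0.0105  0.6845]
[[321.91813344 208.50014394]
 [321.87913812 152.82471127]
 [321.84087975  88.55089856]]
```

View pics/w2.png

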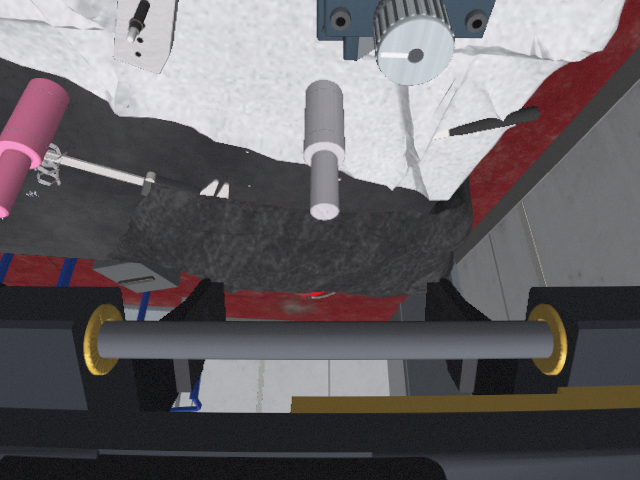

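The wrist view shows the spigot top at (325,212), against a prediction of (322,208), and the shoulder at (324,152). The shaft is therefore about 1 mm further in +x. The cap is at (415,55) with its index line pointing left. I'll approach and grip.

```bash
python3 -m pendant '[[-1,0.09,-0.005,0.15,0.003,0,0],[-1,0.093,-0.005,0.3,0.003,0,0],[-1,0.093,-0.006,0.45,0.003,0,0],[-1,0.093,-0.007,0.58,0.003,0,0],[-1,0.092,-0.007,0.684,0.003,0,0],[-1,0.092,-0.007,0.684,0.003,0,0],[-1,0.092,-0.007,0.684,0.003,0,0]]'; python3 -c "
from h import *
info(-45,[.5172,-.3705,.116],(0,))
c=optics.camera('wrist');cv2.imwrite('pics/w3.png',c['pixels'][:,:,::-1])
s=optics.camera('side');cv2.imwrite('pics/s3.png',cv2.resize(s['pixels'][120:300,200:440],None,fx=3,fy=3)[:,:,::-1])
print(proj(s,[[.5172,-.3705,.116]]))
"
```

```text
time: 4.32
ee_pos: [0.5174, -0.3758, 0.1144]
eef_rot: [0.6, 0.703, -0.247, 0.29]
ft_force: [0.2, -0.1, 0.2]
width: 0.0868
grip_force: 0.0
t 4.325 q [-0.48  0.4   0.78  2.04  0.78  0.65 -0.23] tcp [ 0.5174 -0.3758  0.1144] z [ 0.112 -0.696 -0.709] y [0.988 0.157 0.001] w 0.08684490552121069 F [ 0.2 -0.1  0.2] g 0.0
turn [ 0.0001 -0.0016 -0.0008]
shift back 0 [0.0087 0.0021 0.0004]
[[314.8787097  186.99162652]]
```

View pics/w3.png

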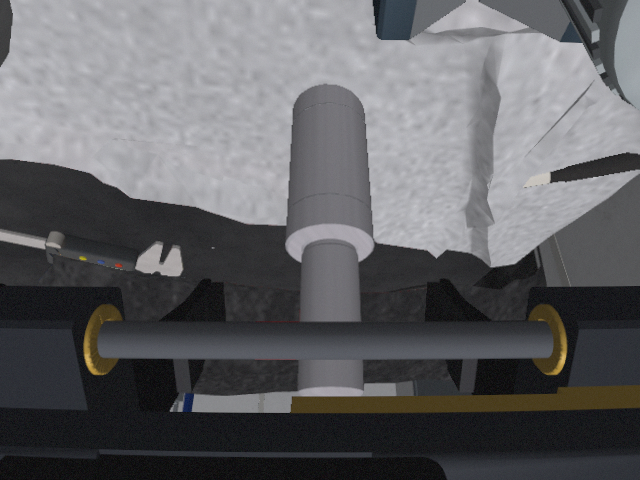

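The shaft sits at column 331, about midway between the fingers, with the spigot between the pads. Closing now.

```bash
python3 -m pendant '[[1,0,0.002,0,0,0,0],[1,0,0.002,0,0,0,0],[1,0,0.002,0,0,0,0],[1,0,0.002,0,0,0,0],[1,0,0.002,0,0,0,0],[1,0,0.002,0,0,0,0]]' 60; python3 -c "
from h import *
info(-45,[.5172,-.3705,.25],(0,))"
```

```text
time: 5.18
ee_pos: [0.517, -0.3762, 0.1135]
eef_rot: [0.6, 0.703, -0.248, 0.29]
ft_force: [0.2, -0.3, -0.5]
width: 0.0349
grip_force: 0.0
t 5.175 q [-0.48  0.4   0.78  2.04  0.78  0.65 -0.23] tcp [ 0.517  -0.3762  0.1135] z [ 0.11  -0.696 -0.709] y [ 0.988  0.157 -0.001] w 0.03493514291178563 F [ 0.2 -0.3 -0.5] g 0.0
turn [-0.0007 -0.0015 -0.0003]
shift back 0 [-0.3076  0.0035 -0.3194]
```

```bash
python3 -m pendant '[[1,0,0,0,0,0,0],[1,0,0,0,0,0,0],[1,0,0,0,0,0,0],[1,0,0,0,0,0,0],[1,0,0,0,0,0,0]]' 60; python3 -c "
from h import *
info(-45,[.5172,-.3705,.25],(0,))"
```

```text
time: 5.8
ee_pos: [0.5174, -0.376, 0.1136]
eef_rot: [0.6, 0.703, -0.247, 0.29]
ft_force: [2.7, -0.1, -0.6]
width: 0.0228
grip_force: 60.0
t 5.8 q [-0.48  0.4   0.78  2.04  0.78  0.65 -0.23] tcp [ 0.5174 -0.376   0.1136] z [ 0.111 -0.696 -0.709] y [ 0.988  0.157 -0.   ] w 0.022798530556538427 F [ 2.7 -0.1 -0.6] g 59.978178050369024
turn [-0.0003 -0.0015 -0.0003]
shift back 0 [-0.3076  0.0022 -0.3188]
```

```bash
python3 -m pendant '[[1,-0.1,0,-0.1,0,0,0],[1,-0.22,0,-0.22,0,0,0],[1,-0.36,0,-0.36,0,0,0],[1,-0.36,0,-0.36,0,0,0]]' 60; python3 -c "
from h import *
info(45,[.5733,-.3874,.25],(0,))"
```

```text
time: 6.3
ee_pos: [0.5178, -0.3776, 0.2695]
eef_rot: [0.602, 0.702, -0.246, 0.291]
ft_force: [1.1, 1.0, -4.7]
width: 0.0223
grip_force: 59.9
t 6.3 q [-0.56  0.12  0.81  1.91  0.79  0.97 -0.01] tcp [ 0.5178 -0.3776  0.2695] z [ 0.113 -0.696 -0.709] y [0.988 0.155 0.005] w 0.0222842094868341 F [ 1.1  1.  -4.7] g 59.91262312978506
turn [ 0.0028  0.7484 -0.0014]
shift back 0 [0.0199 0.1772 0.09  ]
```

```bash
python3 -m pendant '[[1,0,0.02,0,0,0.085,0],[1,0,0.04,0,0,0.17,0],[1,0,0.07,0,0,0.255,0],[1,0.01,0.1,0.02,0,0.34,0],[1,0.01,0.13,0.04,0,0.425,0],[1,0.02,0.15,0.06,0,0.51,0],[1,0.02,0.177,0.07,0,0.595,0],[1,0.02,0.177,0.07,0,0.68,0]]' 60; python3 -c "
from h import *
info(45,[.5733,-.3874,.25],(0,))"
```

```text
time: 7.3
ee_pos: [0.5717, -0.3793, 0.2435]
eef_rot: [0.616, 0.72, 0.206, -0.243]
ft_force: [-77.5, 61.9, 44.5]
width: 0.0226
grip_force: 59.9
t 7.3 q [ 0.52  0.92  0.48  0.77 -0.75  2.06  0.92] tcp [ 0.5717 -0.3793  0.2435] z [-0.095  0.596 -0.797] y [ 0.988  0.155 -0.002] w 0.022637663283581688 F [-77.5  61.9  44.5] g 59.88786930218339
turn [ 0.0002  0.0654 -0.0018]
shift back 0 [-0.0067  0.0011 -0.0173]
```

```bash
python3 -m pendant '[[1,0,0,0,0,0,0]]' 60; python3 -c "
from h import *
info(45,[.5733,-.3874,.25],(0,))
print(r.read_state()['joint_torque'],r.read_state()['torque'])
t=optics.camera('top');s=optics.camera('side')
cv2.imwrite('pics/t4.png',np.hstack([t['pixels'][60:460,150:500],s['pixels'][0:400,150:500]])[:,:,::-1])"
```

```text
time: 7.42
ee_pos: [0.569, -0.3829, 0.238]
eef_rot: [0.62, 0.717, 0.205, -0.244]
ft_force: [-2.1, -0.2, -4.4]
width: 0.0228
grip_force: 59.5
t 7.425 q [ 0.53  0.92  0.48  0.77 -0.75  2.05  0.92] tcp [ 0.569  -0.3829  0.238 ] z [-0.096  0.597 -0.797] y [ 0.989  0.148 -0.009] w 0.022793207966421793 F [-2.1 -0.2 -4.4] g 59.51206720798065
turn [ 0.      0.0652 -0.0066]
shift back 0 [ 0.0129  0.0117 -0.0257]
[  0.80505548 -94.79925871   9.33230817 -38.62358093  -3.26300181
   2.92491026  -0.46421318] [-1.50255088 -0.11764723  0.09253776]
```

View pics/t4.png

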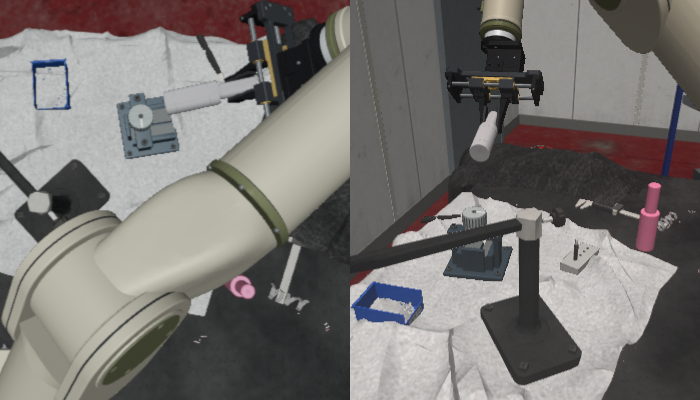

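The top view shows the shaft held pointing at the rest, with its free end at about (318,160). In the side view the free end is at about (281,154), slightly nose down. The force has settled, so the spike was the arm reconfiguring; I'll move more gently.

```bash
python3 -c "
from h import *
t=optics.camera('top');s=optics.camera('side')
p,e=tri((t,[(317,159)]),(s,[(281,153)]));print(p,e)
st=r.read_state();M=R.from_quat(st['eef_rot']).as_matrix();g=st['ee_pos']-.005*M[:,2]
v=p-g;print(g,v,np.linalg.norm(v),'elev',np.degrees(np.arcsin(v[2]/np.linalg.norm(v))),'az',np.degrees(np.arctan2(v[1],v[0])))
info(45,[.5765,-.4071,.13],(0,))"
```

```text
[ 0.55262241 -0.27685019  0.22192404] [np.float64(0.003973514245997895), np.float64(0.0039735142459979425)]
[ 0.57200016 -0.38062861  0.25182594] [-0.01937776  0.10377842 -0.02990189] 0.10972502753518094 elev -15.814076017651951 az 100.57661101314574
t 7.625 q [ 0.52  0.91  0.49  0.77 -0.75  2.06  0.92] tcp [ 0.5715 -0.3777  0.2478] z [-0.095  0.591 -0.801] y [ 0.987  0.158 -0.001] w 0.02266625765798602 F [-0.2 -0.1 -4.5] g 59.50009404681623
turn [-0.0003  0.0687 -0.0002]
shift back 0 [-0.3123  0.0011  0.2716]
```

```bash
python3 -m pendant '[[1,-0.04,0,0.035,0,0.01,0],[1,-0.08,0,0.07,0,0.02,0],[1,-0.12,0,0.1,0,0.03,0],[1,-0.16,0,0.14,0,0.04,0],[1,-0.2,0,0.17,0,0.05,0],[1,-0.24,0,0.205,0,0.06,0],[1,-0.28,0,0.24,0,0.069,0],[1,-0.312,0,0.27,0,0.069,0]]' 60; python3 -c "
from h import *
info(45,[.5765,-.4071,.10],(0,))"
```

```text
time: 8.62
ee_pos: [0.575, -0.4053, 0.1243]
eef_rot: [0.6, 0.702, 0.249, -0.292]
ft_force: [-0.3, -0.7, -4.5]
width: 0.0227
grip_force: 59.5
t 8.625 q [ 0.66  1.14  0.3   0.65 -0.72  2.04  0.93] tcp [ 0.575  -0.4053  0.1243] z [-0.111  0.7   -0.705] y [ 0.988  0.156 -0.001] w 0.022690496610878304 F [-0.3 -0.7 -4.5] g 59.51430480927229
turn [ 0.0003 -0.0013 -0.001 ]
shift back 0 [-0.0621  0.004   0.069 ]
```

```bash
python3 -c "
from h import *
t=optics.camera('top');s=optics.camera('side')
G=np.array([.5765,-.405,.128]);
ax=[G+a*yv for a in (.117,.032,-.028)]
print(proj(t,ax),proj(s,ax))
a=cv2.resize(t['pixels'][120:270,250:430],None,fx=2.2,fy=2.2);b=cv2.resize(s['pixels'][130:280,215:395],None,fx=2.2,fy=2.2)
cv2.imwrite('pics/t5.png',np.hstack([a,b])[:,:,::-1])"
```

```text
[[322.21722022 170.76075586]
 [368.8928906  163.46046142]
 [401.56620632 158.35469141]] [[281.3103205  195.68434919]
 [290.95055133 177.7441447 ]
 [296.9206336  166.63174671]]
```

View pics/t5.png

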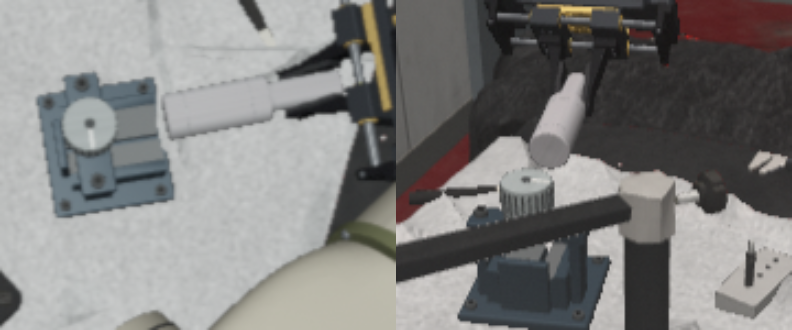

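Side view: the end face is at (284,199) against a level prediction of (281,196), so the nose is about 4° low. The V will level it when I press lightly. I'll lower it in front of the bridge.

```bash
python3 -c "
from h import *
info(45,[.5725,-.3824,.065],(0,))"
```

```text
t 8.725 q [ 0.66  1.14  0.3   0.65 -0.72  2.04  0.93] tcp [ 0.5749 -0.4048  0.1239] z [-0.112  0.7   -0.705] y [ 0.988  0.156 -0.002] w 0.02259041265379445 F [ 0.3 -0.3 -4. ] g 59.51431511901319
turn [-0.0001 -0.0014 -0.0013]
shift back 0 [-0.0863  0.0041  0.2084]
```

```bash
python3 -m pendant '[[1,-0.03,0.001,0.05,0,0,0],[1,-0.06,0.002,0.1,0,0,0],[1,-0.08,0.004,0.15,0,0,0],[1,-0.086,0.004,0.19,0,0,0],[1,-0.086,0.004,0.208,0,0,0],[1,-0.086,0.004,0.208,0,0,0]]' 60; python3 -c "
from h import *
info(45,[.5725,-.3824,.050],(0,))"
```

```text
time: 9.48
ee_pos: [0.5726, -0.3785, 0.0638]
eef_rot: [0.6, 0.702, 0.249, -0.292]
ft_force: [-0.6, 0.1, -3.7]
width: 0.0223
grip_force: 59.5
t 9.475 q [ 0.62  1.12  0.29  0.8  -0.7   1.92  0.99] tcp [ 0.5726 -0.3785  0.0638] z [-0.112  0.699 -0.706] y [ 0.988  0.157 -0.001] w 0.02230441412065717 F [-0.6  0.1 -3.7] g 59.50749755837023
turn [ 0.0001 -0.0007 -0.0005]
shift back 0 [-0.0415 -0.0023  0.0402]
```

```bash
python3 -m pendant '[[1,-0.01,-0.001,0.01,0,0.016,0],[1,-0.02,-0.002,0.02,0,0.033,0],[1,-0.03,-0.002,0.03,0,0.033,0],[1,-0.0415,-0.002,0.04,0,0.033,0],[1,-0.0415,-0.002,0.04,0,0.033,0]]' 60; python3 -c "
from h import *
info(49,[.5725,-.3824,.046],(0,))
t=optics.camera('top');s=optics.camera('side')
G=np.array([.5725,-.3824,.05]);
ax=[G+a*yv for a in (.117,.032,-.028)]
print(proj(t,ax),proj(s,ax))
a=cv2.resize(t['pixels'][120:270,250:430],None,fx=2.2,fy=2.2);b=cv2.resize(s['pixels'][150:300,215:395],None,fx=2.2,fy=2.2)
cv2.imwrite('pics/t6.png',np.hstack([a,b])[:,:,::-1])"
```

```text
time: 10.1
ee_pos: [0.5719, -0.3793, 0.0462]
eef_rot: [0.591, 0.692, 0.269, -0.316]
ft_force: [-0.8, -0.4, -3.8]
width: 0.023
grip_force: 59.5
t 10.1 q [ 0.65  1.19  0.27  0.73 -0.73  1.97  0.98] tcp [ 0.5719 -0.3793  0.0462] z [-0.119  0.746 -0.656] y [ 0.988  0.157 -0.001] w 0.023032663059805118 F [-0.8 -0.4 -3.8] g 59.50979311019182
turn [ 0.0002 -0.0003 -0.0007]
shift back 0 [-0.0072  0.0004  0.0092]
[[308.22977976 181.38317237]
 [351.16027677 174.62946199]
 [381.23584881 169.90132893]] [[280.62742732 235.90734605]
 [290.10941969 215.38218803]
 [295.997748   202.63395147]]
```

View pics/t6.png

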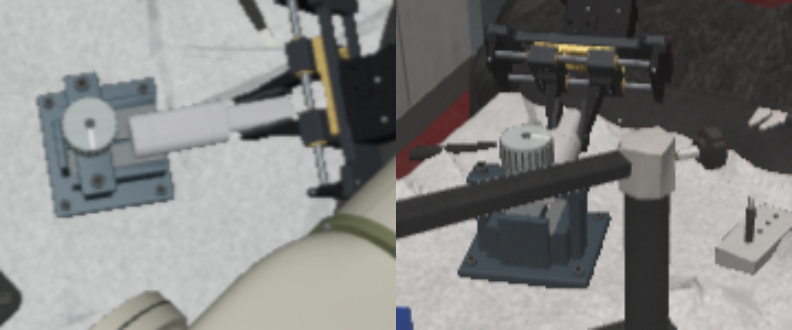

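The top view shows the journal over the V, nose at about (310,182) just in front of the cap and in line with the groove. Lowering gently onto the V.

```bash
python3 -m pendant '[[1,-0.004,0,0.005,0,0,0],[1,-0.007,0,0.009,0,0,0],[1,-0.007,0,0.009,0,0,0]]' 60; python3 -m pendant '[[1,-0.0035,0,0.0035,0,0,0],[1,-0.007,0,0.007,0,0,0],[1,-0.007,0,0.007,0,0,0]]' ;python3 -c "
from h import *
info(49,[.5725,-.3824,.046],(0,));print(r.read_state()['torque'])"
```

```text
time: 10.58
ee_pos: [0.5718, -0.3787, 0.0431]
eef_rot: [0.591, 0.692, 0.269, -0.316]
ft_force: [0.1, -0.6, -3.6]
width: 0.0228
grip_force: 59.5
time: 10.95
ee_pos: [0.5719, -0.3786, 0.0404]
eef_rot: [0.591, 0.692, 0.269, -0.316]
ft_force: [1.3, -0.5, -1.0]
width: 0.0225
grip_force: 59.3
t 10.95 q [ 0.65  1.2   0.27  0.74 -0.72  1.96  0.99] tcp [ 0.5719 -0.3786  0.0404] z [-0.118  0.746 -0.656] y [ 0.988  0.157 -0.   ] w 0.022474567829505365 F [ 1.3 -0.5 -1. ] g 59.326925156638026
turn [ 0.0005 -0.0002 -0.0004]
shift back 0 [ 0.0057 -0.0001 -0.0051]
[-1.25397358 -0.23414055 -0.29604932]
```

Contact. Now I'll slide along under the bridge.

```bash
python3 -m pendant '[[1,0.019,0,0.022,0,0,0],[1,0.038,0,0.044,0,0,0],[1,0.057,0,0.065,0,0,0],[1,0.076,0,0.087,0,0,0],[1,0.094,0,0.108,0,0,0],[1,0.1,0,0.115,0,0,0],[1,0.1,0,0.115,0,0,0]]' ;python3 -c "
from h import *
info(49,[.5636,-.3269,.046],(0,));print(r.read_state()['torque'])"
```

```text
time: 11.82
ee_pos: [0.5655, -0.3487, 0.0416]
eef_rot: [0.6, 0.694, 0.263, -0.3]
ft_force: [23.0, -69.0, 3.5]
width: 0.0227
grip_force: 59.8
t 11.825 q [ 0.6   1.09  0.28  0.93 -0.71  1.85  1.02] tcp [ 0.5655 -0.3487  0.0416] z [-0.101  0.725 -0.681] y [0.99  0.143 0.005] w 0.022670558457088368 F [ 23.  -69.    3.5] g 59.81246086768806
turn [ 0.0071  0.0161 -0.0032]
shift back 0 [0.0609 0.0038 0.0602]
[-10.25510036  -3.46468384  -2.08628825]
```

```bash
python3 -m pendant '[[1,-0.05,0,-0.06,0,0,0],[1,-0.1,0,-0.115,0,0,0],[1,-0.1,0,-0.115,0,0,0]]' ;python3 -c "
from h import *
info(49,[.5636,-.3269,.046],(0,));print(r.read_state()['torque'])
t=optics.camera('top');s=optics.camera('side');w=optics.camera('wrist')
a=cv2.resize(t['pixels'][130:250,250:410],None,fx=2.5,fy=2.5);b=cv2.resize(s['pixels'][180:300,215:375],None,fx=2.5,fy=2.5)
cv2.imwrite('pics/t7.png',np.vstack([np.hstack([a,b]),np.hstack([cv2.resize(w['pixels'],(400,300)),np.zeros((300,400,3),np.uint8)])])[:,:,::-1])"
```

```text
time: 12.2
ee_pos: [0.5712, -0.3801, 0.0393]
eef_rot: [0.592, 0.691, 0.269, -0.315]
ft_force: [1.4, -2.2, -2.0]
width: 0.0224
grip_force: 59.9
t 12.2 q [ 0.65  1.2   0.27  0.74 -0.72  1.96  0.99] tcp [ 0.5712 -0.3801  0.0393] z [-0.118  0.745 -0.656] y [ 0.988  0.155 -0.001] w 0.022366483272032226 F [ 1.4 -2.2 -2. ] g 59.87204664386809
turn [ 0.0007  0.0001 -0.0014]
shift back 0 [0.1343 0.0026 0.1373]
[-1.45009011 -0.37809507 -0.4088739 ]
```

View pics/t7.png

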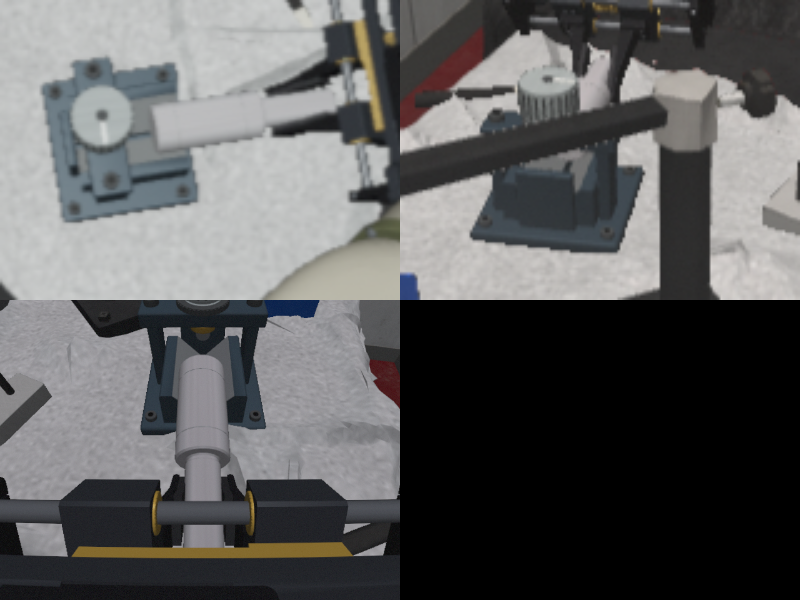

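The wrist view shows the journal lying in the V, with its nose at full-frame (323,88) just short of the bridge, and the brass plunger foot visible above. The nose was riding slightly high and met the foot. I'll measure the pitch from the wrist image's nose and shoulder rims.

```bash
python3 -c "
from h import *
c=optics.camera('wrist');np.save('w7.npy',c['pixels']);g=c['pixels'].astype(int).sum(2)//3
for col in (318,323,328): print(col,[(i,int(g[i,col-1:col+2].mean())) for i in list(range(60,120,2))+list(range(220,300,3))])
for row in (110,150,200,230): print(row,[(j,int(g[row-1:row+2,j].mean())) for j in range(260,390,4)])
from scipy.optimize import least_squares
s=r.read_state();M=R.from_quat(s['eef_rot']).as_matrix();G=s['ee_pos']-.005*M[:,2];print(G)
def pts(p,L):
    a=yv*np.cos(p)+np.array([0,0,np.sin(p)]);n=np.array([0,0,np.cos(p)])-yv*np.sin(p)
    return np.array([G+a*L+.019*n,G+a*(L-.085)+.019*n])
for p in (-.05,0,.05): print(p,proj(c,pts(p,.117)))
"
```

```text
318 [(60, 53), (62, 52), (64, 39), (66, 29), (68, 29), (70, 29), (72, 30), (74, 30), (76, 29), (78, 27), (80, 28), (82, 29), (84, 27), (86, 63), (88, 126), (90, 146), (92, 146), (94, 147), (96, 146), (98, 146), (100, 146), (102, 146), (104, 148), (106, 146), (108, 146), (110, 127), (112, 146), (114, 146), (116, 146), (118, 146), (220, 143), (223, 142), (226, 142), (229, 142), (232, 142), (235, 129), (238, 77), (241, 71), (244, 99), (247, 131), (250, 144), (253, 140), (256, 143), (259, 144), (262, 143), (265, 144), (268, 144), (271, 143), (274, 142), (277, 143), (280, 143), (283, 142), (286, 143), (289, 143), (292, 143), (295, 143), (298, 143)]
323 [(60, 52), (62, 53), (64, 52), (66, 30), (68, 28), (70, 28), (72, 29), (74, 25), (76, 32), (78, 28), (80, 31), (82, 28), (84, 31), (86, 28), (88, 115), (90, 146), (92, 147), (94, 147), (96, 147), (98, 147), (100, 147), (102, 147), (104, 146), (106, 146), (108, 147), (110, 129), (112, 147), (114, 147), (116, 145), (118, 146), (220, 145), (223, 145), (226, 144), (229, 145), (232, 142), (235, 133), (238, 73), (241, 71), (244, 111), (247, 137),
[... 1946 characters left out ...]
85), (368, 106), (372, 80), (376, 64), (380, 63), (384, 65), (388, 64)]
230 [(260, 151), (264, 146), (268, 151), (272, 149), (276, 138), (280, 101), (284, 106), (288, 125), (292, 130), (296, 141), (300, 145), (304, 143), (308, 143), (312, 145), (316, 141), (320, 143), (324, 144), (328, 145), (332, 143), (336, 143), (340, 144), (344, 141), (348, 148), (352, 144), (356, 136), (360, 127), (364, 109), (368, 147), (372, 152), (376, 153), (380, 150), (384, 152), (388, 147)]
[ 0.57233876 -0.38176766  0.04344507]
-0.05 [[326.2292281  100.92130161]
 [326.79958059 227.77996426]]
0 [[326.2675274   92.44767879]
 [326.82450201 227.28749064]]
0.05 [[326.30898561  83.98696744]
 [326.8501594  227.02072555]]
```

```bash
cat >> h.py <<'E'
from scipy.optimize import least_squares
def pitch(nose,sh):
    c=optics.camera('wrist');s=r.read_state();M=R.from_quat(s['eef_rot']).as_matrix();G=s['ee_pos']-.005*M[:,2]
    def pts(p,L):
        a=yv*np.cos(p)+np.array([0,0,np.sin(p)]);n=np.array([0,0,np.cos(p)])-yv*np.sin(p)
        return np.array([G+a*L+.019*n,G+a*(L-.085)+.019*n])
    f=lambda x:proj(c,pts(x[0],x[1]/10))[:,1]-[nose,sh]
    x=least_squares(f,[0,1.15]).x;a=pts(x[0],x[1]/10);C=np.array([.5509,-.2472,0])
    print("pitch deg",np.degrees(x[0]),"L",x[1]/10,"nose y",(a[0]-C)@yv,"nose top z",a[0][2],"shoulder top z",a[1][2])
def edges(col=323):
    g=optics.camera('wrist')['pixels'].astype(int).sum(2)/3;p=g[:,col-4:col+5].mean(1);return p
E
python3 -c "
from h import *
pitch(87.5,236.3)"
```

```text
pitch deg 3.600540911317056 L 0.11291313852769273 nose y -0.02473953511567934 nose top z 0.06958141945871393 shoulder top z 0.06424342442433517
```

```bash
python3 -m pendant '[[1,0.009,0,-0.008,0,-0.01,0],[1,0.009,0,-0.008,0,-0.02,0],[1,0.009,0,-0.008,0,-0.03,0],[1,0.009,0,-0.008,0,-0.03,0]]' ;python3 -c "
from h import *
info(45,[.5636,-.3269,.046],(0,));print(r.read_state()['torque'])
p=edges();print([(i,int(p[i])) for i in range(80,106)],[(i,int(p[i])) for i in range(226,246)])"
```

```text
time: 12.95
ee_pos: [0.5723, -0.3784, 0.0448]
eef_rot: [0.599, 0.702, 0.25, -0.293]
ft_force: [2.2, 0.2, -2.9]
width: 0.0227
grip_force: 59.9
t 12.95 q [ 0.62  1.14  0.29  0.81 -0.7   1.9   1.01] tcp [ 0.5723 -0.3784  0.0448] z [-0.112  0.703 -0.703] y [0.988 0.157 0.   ] w 0.022717282312728862 F [ 2.2  0.2 -2.9] g 59.87374939955771
turn [ 0.0004 -0.0029 -0.0001]
shift back 0 [ 0.1251 -0.0016  0.1375]
[-1.41908536 -0.38319629 -0.33673457]
[(80, 40), (81, 39), (82, 38), (83, 40), (84, 39), (85, 41), (86, 53), (87, 114), (88, 145), (89, 146), (90, 145), (91, 146), (92, 145), (93, 146), (94, 146), (95, 145), (96, 146), (97, 146), (98, 146), (99, 145), (100, 145), (101, 145), (102, 146), (103, 146), (104, 146), (105, 145)] [(226, 143), (227, 143), (228, 144), (229, 143), (230, 143), (231, 143), (232, 143), (233, 139), (234, 135), (235, 135), (236, 134), (237, 104), (238, 71), (239, 71), (240, 71), (241, 70), (242, 71), (243, 77), (244, 114), (245, 134)]
```

```bash
python3 -m pendant '[[1,-0.003,0,0.003,0,0,0],[1,-0.006,0,0.006,0,0,0],[1,-0.008,0,0.008,0,0,0],[1,-0.008,0,0.008,0,0,0]]' ;python3 -c "
from h import *
info(45,[.5636,-.3269,.046],(0,));print(r.read_state()['torque'])
p=edges();print([int(p[i]) for i in range(85,92)],[int(p[i]) for i in range(230,242)])
pitch(86.7,236.7);pitch(86.7,234)"
```

```text
time: 13.5
ee_pos: [0.5719, -0.3788, 0.0408]
eef_rot: [0.599, 0.702, 0.251, -0.293]
ft_force: [4.2, -3.1, 2.9]
width: 0.0228
grip_force: 59.8
t 13.5 q [ 0.62  1.15  0.29  0.81 -0.7   1.89  1.01] tcp [ 0.5719 -0.3788  0.0408] z [-0.111  0.703 -0.702] y [0.988 0.157 0.   ] w 0.022810700488844336 F [ 4.2 -3.1  2.9] g 59.843318201601505
turn [ 0.0006 -0.0034 -0.0005]
shift back 0 [ 0.1354 -0.0004  0.1293]
[-0.55153305 -0.48252174 -0.65995335]
[145, 146, 145, 145, 146, 146, 146] [143, 143, 143, 137, 131, 131, 131, 110, 79, 70, 69, 70]
pitch deg 0.3305840304726006 L 0.11273333117726396 nose y -0.024289133101147574 nose top z 0.06394898208135011 shoulder top z 0.06345855352061902
pitch deg -0.2336339224651255 L 0.11392103444416879 nose y -0.022896161850358684 nose top z 0.06279413177997181 shoulder top z 0.06314073372071632
```

```bash
cat >> h.py <<'E'
def pitch2(nose,sh,zax=None,d=None):
    "unknown L,pitch with axis passing G+d*toolz"
    c=optics.camera('wrist');s=r.read_state();M=R.from_quat(s['eef_rot']).as_matrix();G0=s['ee_pos']-.005*M[:,2]
    C=np.array([.5509,-.2472,0])
    for d in (-.006,-.004,-.002,0,.002):
        G=G0+d*M[:,2]
        def pts(p,L):
            a=yv*np.cos(p)+np.array([0,0,np.sin(p)]);n=np.array([0,0,np.cos(p)])-yv*np.sin(p)
            return np.array([G+a*L+.019*n,G+a*(L-.085)+.019*n])
        f=lambda x:proj(c,pts(x[0],x[1]/10))[:,1]-[nose,sh]
        x=least_squares(f,[0,1.15]).x;a=pts(x[0],x[1]/10)
        print("d",d,"pitch %.2f L %.4f nose y %.4f nosetop %.4f shtop %.4f"%(np.degrees(x[0]),x[1]/10,(a[0]-C)@yv,a[0][2],a[1][2]))
E
python3 -c "
from h import *
p=edges();print([int(p[i]) for i in range(70,90)])
n=70+np.argmax(np.diff(p[70:92]))+.5;print(n)
pitch2(n,235.5)"
```

```text
[29, 27, 28, 34, 42, 39, 42, 40, 41, 40, 80, 128, 145, 145, 146, 146, 146, 145, 145, 146]
80.5
d -0.006 pitch 0.90 L 0.1151 nose y -0.0264 nosetop 0.0693 shtop 0.0680
d -0.004 pitch 1.33 L 0.1145 nose y -0.0257 nosetop 0.0688 shtop 0.0668
d -0.002 pitch 1.77 L 0.1139 nose y -0.0251 nosetop 0.0682 shtop 0.0656
d 0 pitch 2.21 L 0.1134 nose y -0.0244 nosetop 0.0677 shtop 0.0644
d 0.002 pitch 2.66 L 0.1128 nose y -0.0237 nosetop 0.0671 shtop 0.0632
```

Pressing outside the support tips the nose up. So I'll pitch the nose down a few degrees, lift to unload, and slide in small steps while watching the force.

```bash
python3 -m pendant '[[1,0.008,0.003,-0.008,0,-0.01,0],[1,0.008,0.003,-0.008,0,-0.02,0],[1,0.008,0.003,-0.008,0,-0.027,0],[1,0.008,0.003,-0.008,0,-0.027,0]]' ;python3 -c "
from h import *
info(41,[.5636,-.3269,.046],(0,));print(r.read_state()['torque'])
p=edges();n=60+np.argmax(np.diff(p[60:100]))+.5;print(n,[int(p[i]) for i in range(228,242)])
pitch2(n,235.5)"
```

```text
time: 14.25
ee_pos: [0.5727, -0.3782, 0.0444]
eef_rot: [0.606, 0.71, 0.233, -0.274]
ft_force: [1.1, -0.4, 3.1]
width: 0.0225
grip_force: 59.8
t 14.25 q [ 0.6   1.1   0.3   0.86 -0.67  1.84  1.02] tcp [ 0.5727 -0.3782  0.0444] z [-0.106  0.663 -0.741] y [ 0.988  0.157 -0.   ] w 0.022535138932628825 F [ 1.1 -0.4  3.1] g 59.840988451614976
turn [ 0.0001 -0.0097 -0.0004]
shift back 0 [ 0.132  -0.0031  0.1294]
[ 0.10190298  0.00242967 -0.19204707]
78.5 [142, 143, 143, 142, 142, 138, 135, 133, 132, 112, 80, 70, 69, 69]
d -0.006 pitch -1.60 L 0.1151 nose y -0.0247 nosetop 0.0679 shtop 0.0703
d -0.004 pitch -1.16 L 0.1145 nose y -0.0241 nosetop 0.0674 shtop 0.0691
d -0.002 pitch -0.72 L 0.1140 nose y -0.0234 nosetop 0.0668 shtop 0.0678
d 0 pitch -0.26 L 0.1134 nose y -0.0228 nosetop 0.0662 shtop 0.0666
d 0.002 pitch 0.20 L 0.1129 nose y -0.0221 nosetop 0.0656 shtop 0.0653
```

```bash
python3 -m pendant '[[1,0.015,0,0.0134,0,0,0],[1,0.03,0,0.0268,0,0,0],[1,0.045,0,0.04,0,0,0],[1,0.06,0,0.0535,0,0,0],[1,0.06,0,0.0535,0,0,0]]' ;python3 -c "
from h import *
info(41,[.5636,-.3269,.046],(0,));print(r.read_state()['torque'])
p=edges();n=50+np.argmax(np.diff(p[50:100]))+.5;print(n)
pitch2(n,235.5)"
```

```text
time: 14.98
ee_pos: [0.5687, -0.3564, 0.0446]
eef_rot: [0.607, 0.71, 0.233, -0.272]
ft_force: [0.7, -7.4, 6.7]
width: 0.0227
grip_force: 59.9
t 14.975 q [ 0.57  1.05  0.3   0.96 -0.67  1.8   1.03] tcp [ 0.5687 -0.3564  0.0446] z [-0.104  0.661 -0.743] y [ 0.988  0.155 -0.   ] w 0.022731092952768626 F [ 0.7 -7.4  6.7] g 59.8505287617445
turn [ 0.0008 -0.0082 -0.001 ]
shift back 0 [ 0.0769 -0.0017  0.0799]
[-0.62804475 -0.16109201 -0.20077598]
77.5
d -0.006 pitch -1.53 L 0.1150 nose y -0.0026 nosetop 0.0687 shtop 0.0710
d -0.004 pitch -1.09 L 0.1144 nose y -0.0020 nosetop 0.0681 shtop 0.0697
d -0.002 pitch -0.63 L 0.1139 nose y -0.0013 nosetop 0.0675 shtop 0.0685
d 0 pitch -0.18 L 0.1133 nose y -0.0007 nosetop 0.0670 shtop 0.0672
d 0.002 pitch 0.29 L 0.1128 nose y -0.0000 nosetop 0.0664 shtop 0.0660
```

```bash
python3 -m pendant '[[1,0.008,0,0.006,0,0,0],[1,0.015,0,0.011,0,0,0],[1,0.025,0,0.02,0,0,0],[1,0.025,0,0.02,0,0,0]]' ;python3 -c "
from h import *
info(41,[.5636,-.3269,.046],(0,));print(r.read_state()['torque'])
p=edges();n=50+np.argmax(np.diff(p[50:100]))+.5;print(n,[int(x) for x in p[50:90:2]],[int(x) for x in p[228:242]])
"
```

```text
time: 15.58
ee_pos: [0.5671, -0.3472, 0.045]
eef_rot: [0.607, 0.709, 0.233, -0.272]
ft_force: [1.8, -7.8, 6.4]
width: 0.0226
grip_force: 59.9
t 15.575 q [ 0.56  1.03  0.3   0.99 -0.67  1.78  1.03] tcp [ 0.5671 -0.3472  0.045 ] z [-0.104  0.661 -0.744] y [ 0.988  0.155 -0.   ] w 0.022593684780005487 F [ 1.8 -7.8  6.4] g 59.856740422546864
turn [ 0.0008 -0.0081 -0.0013]
shift back 0 [ 0.0531 -0.0011  0.0601]
[-0.8217422  -0.11876747 -0.15047376]
81.5 [43, 33, 35, 32, 31, 31, 29, 26, 29, 27, 30, 28, 51, 49, 49, 50, 140, 152, 152, 152] [149, 149, 149, 149, 149, 146, 142, 140, 140, 123, 90, 73, 73, 72]
```

Nose is past the foot's front edge with steady friction only. Continuing.

```bash
python3 -m pendant '[[1,0.015,0,0.012,0,0,0],[1,0.03,0,0.025,0,0,0],[1,0.045,0,0.038,0,0,0],[1,0.055,0,0.047,0,0,0],[1,0.055,0,0.047,0,0,0]]' ;python3 -c "
from h import *
info(41,[.5636,-.3269,.046],(0,));print(r.read_state()['torque'])"
```

```text
time: 16.25
ee_pos: [0.5636, -0.3256, 0.0454]
eef_rot: [0.607, 0.709, 0.233, -0.273]
ft_force: [0.2, -6.8, 5.8]
width: 0.0226
grip_force: 59.9
t 16.25 q [ 0.53  0.99  0.3   1.07 -0.67  1.75  1.03] tcp [ 0.5636 -0.3256  0.0454] z [-0.104  0.661 -0.743] y [ 0.988  0.155 -0.001] w 0.02262180664716089 F [ 0.2 -6.8  5.8] g 59.866593182086945
turn [ 0.0007 -0.0083 -0.0013]
shift back 0 [-0.0023 -0.0007  0.0123]
[-0.79258829  0.03836482 -0.1299788 ]
```

```bash
python3 -m pendant '[[1,0.005,0,0.0045,0,0,0],[1,0.01,0,0.009,0,0,0],[1,0.0125,0,0.0112,0,0,0],[1,0.0125,0,0.0112,0,0,0]]'; python3 -m pendant '[[1,0.0025,0,0.0022,0,0,0],[1,0.005,0,0.0045,0,0,0],[1,0.005,0,0.0045,0,0,0]]'
```

```text
time: 16.75
ee_pos: [0.5628, -0.3211, 0.0454]
eef_rot: [0.607, 0.709, 0.233, -0.272]
ft_force: [-0.0, -7.2, 4.6]
width: 0.0229
grip_force: 59.9
time: 17.12
ee_pos: [0.5625, -0.3195, 0.0453]
eef_rot: [0.607, 0.709, 0.232, -0.272]
ft_force: [0.8, -9.7, 5.2]
width: 0.0228
grip_force: 59.9
```

```bash
python3 -m pendant '[[1,0.0025,0,0.0022,0,0,0],[1,0.005,0,0.0045,0,0,0],[1,0.005,0,0.0045,0,0,0]]'; python3 -m pendant '[[1,0.0025,0,0.0022,0,0,0],[1,0.005,0,0.0045,0,0,0],[1,0.005,0,0.0045,0,0,0]]'
```

```text
time: 17.5
ee_pos: [0.5623, -0.3195, 0.0453]
eef_rot: [0.608, 0.709, 0.232, -0.27]
ft_force: [4.3, -16.4, 3.9]
width: 0.0227
grip_force: 59.9
time: 17.88
ee_pos: [0.5623, -0.3194, 0.0453]
eef_rot: [0.609, 0.71, 0.231, -0.268]
ft_force: [7.8, -24.2, 3.3]
width: 0.0227
grip_force: 59.9
```

The end stop is reached: the TCP stays put while the push rises to 24 N. I'll ease the push to a few N, then release.

```bash
python3 -m pendant '[[1,-0.005,0,-0.0045,0,0,0],[0.3,-0.005,0,-0.0045,0,0,0],[-0.2,-0.005,0,-0.0045,0,0,0],[-1,-0.005,0,-0.0045,0,0,0],[-1,-0.005,0,-0.0045,0,0,0],[-1,-0.005,0,-0.0045,0,0,0]]'; python3 -c "
from h import *
info(0,[.5487,-.2334,.2],(0,))
p=edges();n=50+np.argmax(np.diff(p[50:130]))+.5;print(n,[int(x) for x in p[50:130:3]],[int(x) for x in p[226:250]])"
```

```text
time: 18.62
ee_pos: [0.5626, -0.3147, 0.0452]
eef_rot: [0.606, 0.71, 0.233, -0.274]
ft_force: [-0.9, -0.3, 0.4]
width: 0.0623
grip_force: 0.0
t 18.625 q [ 0.52  0.98  0.29  1.1  -0.67  1.73  1.03] tcp [ 0.5626 -0.3147  0.0452] z [-0.106  0.663 -0.741] y [ 0.988  0.157 -0.001] w 0.06234915371847236 F [-0.9 -0.3  0.4] g 0.0
turn [-1.000e-04 -3.516e-01 -6.000e-04]
shift back 0 [ 0.539  -0.0034 -0.1854]
110.5 [62, 61, 60, 62, 61, 62, 60, 61, 61, 62, 61, 62, 60, 61, 60, 60, 67, 66, 67, 66, 45, 37, 35, 34, 29, 28, 30] [155, 156, 155, 155, 155, 156, 155, 155, 156, 156, 155, 156, 155, 155, 156, 155, 154, 156, 152, 149, 146, 145, 137, 104]
```

```bash
python3 -m pendant '[[-1,0,0,-0.06,0,0,0],[-1,0,0,-0.16,0,0,0],[-1,0,0,-0.27,0,0,0],[-1,0.05,0,-0.4,0,-0.04,0],[-1,0.12,0,-0.5,0,-0.1,0],[-1,0.2,0,-0.55,0,-0.16,0],[-1,0.25,0,-0.55,0,-0.22,0],[-1,0.25,0,-0.55,0,-0.22,0]]'; python3 -c "
from h import *
info(0,[.5487,-.2334,.2],(0,))
c=optics.camera('wrist');C=np.array([.5509,-.2472,0])
print('nose top/shoulder top expect',proj(c,[C+y*yv+np.array([0,0,.066]) for y in (-.049,-.048,-.109)]), 'cap',proj(c,[.5487,-.2334,.127]))
g=c['pixels'].astype(int).sum(2)//3
u=int(proj(c,C-.04*yv+np.array([0,0,.066]))[0,0]);print(u,[(i,int(g[i,u-3:u+4].mean())) for i in range(100,330,3)])"
```

```text
time: 19.68
ee_pos: [0.5728, -0.3666, 0.2209]
eef_rot: [0.641, 0.755, 0.09, -0.103]
ft_force: [0.0, -0.3, 0.6]
width: 0.0872
grip_force: 0.0
t 19.675 q [ 0.34  0.64  0.45  1.14 -0.44  1.63  0.92] tcp [ 0.5728 -0.3666  0.2209] z [-0.04   0.267 -0.963] y [0.987 0.161 0.004] w 0.08715287263361239 F [ 0.  -0.3  0.6] g 0.0
turn [ 0.0016 -0.1307  0.0016]
shift back 0 [ 0.4109 -0.0081  0.2051]
nose top/shoulder top expect [[321.51602837 186.55365369]
 [321.52023887 185.28071474]
 [321.26887977 263.12513835]] cap [[321.55070209  75.59013718]]
321 [(100, 116), (103, 116), (106, 116), (109, 48), (112, 39), (115, 38), (118, 39), (121, 40), (124, 102), (127, 126), (130, 126), (133, 125), (136, 125), (139, 126), (142, 126), (145, 125), (148, 125), (151, 125), (154, 125), (157, 125), (160, 125), (163, 125), (166, 124), (169, 124), (172, 125), (175, 125), (178, 124), (181, 124), (184, 116), (187, 96), (190, 123), (193, 122), (196, 123), (199, 123), (202, 122), (205, 122), (208, 122), (211, 121), (214, 121), (217, 122), (220, 121), (223, 121), (226, 121), (229, 121), (232, 121), (235, 121), (238, 121), (241, 120), (244, 121), (247, 120), (250, 121), (253, 121), (256, 120), (259, 120), (262, 118), (265, 138), (268, 135), (271, 132), (274, 131), (277, 133), (280, 137), (283, 136), (286, 136), (289, 136), (292, 135), (295, 136), (298, 134), (301, 137), (304, 134), (307, 132), (310, 136), (313, 135), (316, 131), (319, 131), (322, 34), (325, 50), (328, 59)]
```

The shoulder is seen at row 186, where home predicts 186.5, so the shaft is home. Now I'll bring the tool upright over the cap, with the wrist wound to one end.

```bash
python3 -m pendant '[[-1,0.05,0,0.0,0,-0.03,0],[-1,0.12,0,0,0,-0.06,0],[-1,0.2,0,0.02,0,-0.1,0],[-1,0.28,0,0.05,0,-0.13,0],[-1,0.36,0,0.08,0,-0.13,0],[-1,0.4,-0.008,0.1,0,-0.13,0],[-1,0.4,-0.008,0.1,0,-0.13,0]]'; python3 -c "
from h import *
info(0,[.5487,-.2334,.2],(0,))
c=optics.camera('wrist');np.save('w9.npy',c['pixels'])
print(proj(c,[.5487,-.2334,.127]))
h=cv2.cvtColor(c['pixels'],cv2.COLOR_RGB2GRAY)
h[260:]=0
cir=cv2.HoughCircles(cv2.medianBlur(h,5),cv2.HOUGH_GRADIENT,1,60,param1=100,param2=25,minRadius=25,maxRadius=90);print(cir)
u,v=proj(c,[.5487,-.2334,.127])[0].astype(int)
print(v,h[max(v,0),u-80:u+80:4]); print(u,h[max(v-70,0):v+80:4,u])"
```

```text
time: 20.6
ee_pos: [0.5491, -0.2481, 0.2209]
eef_rot: [0.65, 0.76, 0.0, -0.002]
ft_force: [0.9, -0.2, 0.1]
width: 0.0869
grip_force: 0.0
t 20.6 q [-0.04  0.31  0.48  1.57 -0.15  1.31  0.62] tcp [ 0.5491 -0.2481  0.2209] z [-0.003  0.004 -1.   ] y [ 0.988  0.156 -0.002] w 0.08692365919625128 F [ 0.9 -0.2  0.1] g 0.0
turn [-0.0011 -0.0019 -0.001 ]
shift back 0 [0.0482 0.0064 0.0866]
[[329.15651921 224.9794757 ]]
[[[327.5 222.5  35. ]]]
224 [135 131  52  53  53  50  55  55  54  56  56  98 158 159 158 158 159 158
  67  53  51  49 117 114 112 116 115 115 113  57  56  54  57  57  55  57
  54  61 127 124]
329 [ 67  67  25  39  71  50 123  81  89 115 115 114 114 112 113 116  55  50
  50  53 112 110 111 111 112 112 123   0   0   0   0   0   0   0   0   0
   0   0]
```

Cap centre in the wrist view is (328,223) against a prediction of (329,225), with the index line pointing to -u (world -x). I'll wind the wrist ccw while centring.

```bash
python3 -m pendant '[[-1,0.02,0.003,0.02,0,0,-0.085],[-1,0.04,0.006,0.04,0,0,-0.17],[-1,0.049,0.006,0.06,0,0,-0.255],[-1,0.049,0.006,0.08,0,0,-0.34],[-1,0.049,0.006,0.08,0,0,-0.425],[-1,0.049,0.006,0.08,0,0,-0.51],[-1,0.049,0.006,0.08,0,0,-0.595],[-1,0.049,0.006,0.08,0,0,-0.68]]'; python3 -c "
from h import *
info(0,[.5487,-.2334,.12],(0,))"
```

```text
time: 21.65
ee_pos: [0.5487, -0.2349, 0.1974]
eef_rot: [-0.007, 1.0, 0.001, -0.001]
ft_force: [-0.4, 0.2, -0.4]
width: 0.0867
grip_force: 0.0
t 21.65 q [ 0.1   0.3   0.28  1.61 -0.09  1.25  1.98] tcp [ 0.5487 -0.2349  0.1974] z [-0.002  0.003 -1.   ] y [-0.014  1.     0.003] w 0.08671906479222624 F [-0.4  0.2 -0.4] g 0.0
turn [ 5.000e-04 -1.600e-03  6.808e-01]
shift back 0 [-0.0004  0.0041  0.2748]
```

```bash
python3 -m pendant '[[-1,0,0.002,0.06,0,0,-0.08],[-1,0,0.004,0.12,0,0,-0.16],[-1,0,0.004,0.18,0,0,-0.2],[-1,0,0.004,0.24,0,0,-0.2],[-1,0,0.004,0.275,0,0,-0.2],[-0.2,0,0.004,0.275,0,0,-0.2],[0.3,0,0.004,0.275,0,0,-0.2],[1,0,0.004,0.275,0,0,-0.2]]' 30; python3 -m pendant '[[1,0,0,0,0,0,0],[1,0,0,0,0,0,0],[1,0,0,0,0,0,0],[1,0,0,0,0,0,0]]' 30; python3 -c "
from h import *
info(0,[.5487,-.2334,.12],(0,))
print(r.read_state()['torque'])"
```

```text
time: 22.65
ee_pos: [0.5493, -0.2314, 0.116]
eef_rot: [-0.213, 0.977, 0.001, 0.0]
ft_force: [-0.4, 0.7, -0.4]
width: 0.0645
grip_force: 0.0
time: 23.15
ee_pos: [0.5491, -0.2314, 0.1155]
eef_rot: [-0.213, 0.977, 0.001, 0.0]
ft_force: [0.4, -0.3, 2.9]
width: 0.0442
grip_force: 30.0
t 23.15 q [ 0.15  0.36  0.21  1.69 -0.09  1.09  2.39] tcp [ 0.5491 -0.2314  0.1155] z [-0.001  0.003 -1.   ] y [-0.416  0.909  0.003] w 0.04422893776512672 F [ 0.4 -0.3  2.9] g 29.993965937756002
turn [ 0.0013 -0.001   0.8793]
shift back 0 [ 0.0039 -0.0055  0.0016]
[ 0.01463863 -0.03897974  0.03330843]
```

Cap gripped. Turning clockwise.

```bash
python3 -m pendant '[[1,0,0,0,0,0,0.08],[1,0,0,0.001,0,0,0.16],[1,0,0,0.001,0,0,0.24],[1,0,0,0.001,0,0,0.32],[1,0,0,0.002,0,0,0.4],[1,0,0,0.002,0,0,0.48],[1,0,0,0.003,0,0,0.56],[1,0,0,0.003,0,0,0.64]]'; python3 -c "
from h import *
s=r.read_state();print(s['torque'],s['ft_force'],s['joint_positions'][6],R.from_quat(s['eef_rot']).as_euler('zyx',degrees=True))"
```

```text
time: 24.15
ee_pos: [0.5488, -0.2326, 0.1146]
eef_rot: [0.443, 0.897, 0.0, -0.001]
ft_force: [0.1, -4.5, 0.2]
width: 0.0443
grip_force: 30.0
[-0.9923309  -0.02954713  0.10523931] [ 0.11062656 -4.53840245  0.16320212] 1.1160193499529023 [-1.27458014e+02 -3.39369307e-02 -1.79921336e+02]
```

```bash
python3 -m pendant '[[1,-0.0026,-0.002,0,0,0,0.06],[1,-0.0026,-0.002,0.001,0,0,0.12],[1,-0.0026,-0.002,0.001,0,0,0.18],[1,-0.0026,-0.002,0.001,0,0,0.24],[1,-0.0026,-0.002,0.002,0,0,0.3],[1,-0.0026,-0.002,0.002,0,0,0.36]]'; python3 -c "
from h import *
s=r.read_state();print(s['torque'],s['ft_force'],s['joint_positions'][6],R.from_quat(s['eef_rot']).as_euler('zyx',degrees=True))"
```

```text
time: 24.9
ee_pos: [0.5482, -0.2331, 0.114]
eef_rot: [0.741, 0.671, 0.0, -0.002]
ft_force: [-5.0, -1.4, 5.1]
width: 0.0441
grip_force: 30.0
[-0.43222593  0.98756786  0.08710666] [-5.00125804 -1.44499147  5.05736041] 0.4148850959779348 [-8.43400426e+01 -1.09396080e-01 -1.79856470e+02]
```

```bash
python3 -m pendant '[[1,0,0,0,0,0,0.04],[1,0,0,0,0,0,0.08],[1,0,0,0.001,0,0,0.12],[1,0,0,0.001,0,0,0.16],[1,0,0,0.001,0,0,0.2]]'; python3 -c "
from h import *
s=r.read_state();print(s['torque'],s['ft_force'],s['joint_positions'][6],R.from_quat(s['eef_rot']).as_euler('zyx',degrees=True))"
```

```text
time: 25.52
ee_pos: [0.5479, -0.233, 0.1138]
eef_rot: [0.864, 0.503, -0.0, -0.002]
ft_force: [-6.6, -0.7, 7.2]
width: 0.0446
grip_force: 30.0
[-0.30270171  1.39485298  0.11020549] [-6.64767724 -0.72736559  7.16508308] 0.02913428316994548 [-6.04181679e+01 -1.44307387e-01 -1.79835851e+02]
```

```bash
python3 -m pendant '[[1,0,0,0,0,0,0.04],[1,0,0,0,0,0,0.08],[1,0,0,0.001,0,0,0.12],[1,0,0,0.001,0,0,0.16],[1,0,0,0.001,0,0,0.2]]'; python3 -c "
from h import *
s=r.read_state();print(s['torque'],s['ft_force'],s['joint_positions'][6],R.from_quat(s['eef_rot']).as_euler('zyx',degrees=True))"
```

```text
time: 26.15
ee_pos: [0.5476, -0.2327, 0.1136]
eef_rot: [0.95, 0.313, -0.001, -0.002]
ft_force: [-9.6, 1.9, 10.7]
width: 0.0442
grip_force: 30.0
[0.06720479 2.01201173 0.08990999] [-9.62237115  1.91197891 10.72478749] -0.3539956676249294 [ -36.42269146   -0.18314995 -179.79525188]
```

```bash
python3 -m pendant '[[1,-0.0027,-0.002,-0.001,0,0,0.04],[1,-0.0027,-0.002,-0.001,0,0,0.08],[1,-0.0027,-0.002,-0.001,0,0,0.12],[1,-0.0027,-0.002,-0.001,0,0,0.16],[1,-0.0027,-0.002,0,0,0,0.2]]'; python3 -c "
from h import *
s=r.read_state();print(s['torque'],s['ft_force'],s['joint_positions'][6],R.from_quat(s['eef_rot']).as_euler('zyx',degrees=True))"
```

```text
time: 26.78
ee_pos: [0.5484, -0.2319, 0.1137]
eef_rot: [0.994, 0.11, -0.0, -0.001]
ft_force: [-5.6, 1.8, 10.2]
width: 0.0445
grip_force: 30.0
[0.22153272 1.30651651 1.0390032 ] [-5.57972813  1.78871618 10.20816017] -0.7317130260865884 [-1.26033165e+01 -3.16140817e-02 -1.79833491e+02]
```

```bash
python3 -m pendant '[[1,0,0,0,0,0,0.04],[1,0,0,0,0,0,0.08],[1,0,0,0,0,0,0.12],[1,0,0,0,0,0,0.16],[1,0,0,0.001,0,0,0.2]]'; python3 -c "
from h import *
s=r.read_state();print(s['torque'],s['ft_force'],s['joint_positions'][6],R.from_quat(s['eef_rot']).as_euler('zyx',degrees=True))"
```

```text
time: 27.4
ee_pos: [0.5483, -0.232, 0.1136]
eef_rot: [0.995, -0.099, -0.001, -0.002]
ft_force: [-6.2, 2.3, 11.7]
width: 0.0442
grip_force: 30.0
[0.45546036 1.22911455 0.85785325] [-6.21499474  2.26981226 11.72655647] -1.1049958873789063 [ 1.14108000e+01 -4.07063330e-02 -1.79819379e+02]
```

Torque jumped from 0.09 to 1.04 N m between yaw 36° and 13° and then the fingers slipped, so the cap has bottomed. I'll open and re-grip to remove wind-up and re-centre before backing off.

```bash
python3 -m pendant '[[0.3,0,0,0,0,0,0],[-0.2,0,0,0,0,0,0],[-0.2,0,0,0,0,0,0],[-0.2,0,0,0,0,0,0]]'; python3 -c "
from h import *
s=r.read_state();print(s['torque'],s['ft_force'],s['width'],s['joint_positions'],R.from_quat(s['eef_rot']).as_euler('zyx',degrees=True))
c=optics.camera('wrist');g=cv2.cvtColor(c['pixels'],cv2.COLOR_RGB2GRAY);np.save('w10.npy',g)
print(proj(c,[[.5487,-.2334,.1244],[.549,-.232,.1244],s['ee_pos']]))
for P in ([.5487,-.2334,.1244],):
    u,v=proj(c,P)[0].astype(int); print(u,v)
    for dv in (-30,-15,0,15): print(v+dv,[int(x) for x in g[min(v+dv,479),u-120:u+120:6]])
    print([int(x) for x in g[v-120:min(v+120,480):6,u]])
print(cv2.HoughCircles(cv2.medianBlur(g,3),cv2.HOUGH_GRADIENT,1,40,param1=100,param2=25,minRadius=40,maxRadius=120))"
```

```text
time: 27.9
ee_pos: [0.5478, -0.2322, 0.1126]
eef_rot: [0.995, -0.099, -0.001, -0.002]
ft_force: [0.7, 0.9, -0.3]
width: 0.0519
grip_force: 0.0
[-0.07523284  0.14758569  0.0291371 ] [ 0.71301678  0.90812732 -0.2863654 ] 0.051851495633911816 [-0.37795058  0.50466456  0.91165298  1.72520604 -0.43837229  1.13238259
 -1.10365063] [ 1.13858557e+01 -7.48036280e-02 -1.79816298e+02]
[[324.56652217 325.99122684]
 [320.73682587 325.94023875]
 [322.21792731 314.75083493]]
324 325
295 [146, 152, 156, 142, 147, 127, 10, 18, 21, 13, 21, 136, 60, 130, 129, 128, 131, 180, 176, 135, 136, 134, 134, 130, 131, 136, 129, 128, 125, 60, 58, 14, 15, 15, 14, 12, 62, 53, 138, 159]
310 [149, 148, 146, 14, 12, 14, 18, 26, 18, 14, 17, 108, 134, 135, 134, 132, 132, 130, 183, 175, 128, 130, 127, 128, 126, 129, 129, 132, 130, 77, 50, 22, 17, 15, 12, 14, 13, 12, 145, 137]
325 [43, 45, 43, 43, 38, 41, 40, 44, 45, 41, 40, 42, 43, 44, 39, 41, 45, 44, 45, 42, 43, 44, 39, 39, 42, 45, 39, 40, 43, 40, 40, 40, 43, 40, 43, 41, 45, 42, 41, 42]
340 [74, 74, 75, 73, 74, 75, 73, 74, 77, 74, 75, 73, 75, 74, 75, 74, 74, 73, 75, 75, 78, 73, 71, 74, 76, 74, 75, 73, 76, 73, 73, 70, 77, 74, 73, 75, 74, 74, 76, 76]
[52, 73, 79, 77, 77, 75, 73, 73, 39, 45, 42, 60, 110, 131, 133, 136, 131, 129, 128, 126, 43, 60, 73, 79, 82, 72, 130, 130, 133, 129, 147, 147, 52, 52, 53, 21, 23, 17, 19, 25]
[[[323.5 336.5  59.9]
  [404.5 281.5 110.6]
  [405.5 343.5  69.6]
  [361.5 281.5  95.2]
  [320.5 293.5  44.1]
  [389.5 221.5  51.9]
  [319.5 239.5  48.6]
  [278.5 317.5  50.7]
  [226.5 344.5  51.8]]]
```

```bash
cat >> h.py <<'E'
def index(rad=(.009,.019)):
    c=optics.camera('wrist');g=cv2.cvtColor(c['pixels'],cv2.COLOR_RGB2GRAY).astype(float);C0=np.array([.5487,-.2334,.1246])
    best=[]
    for a in np.arange(-180,180,1.):
        d=np.array([np.cos(np.radians(a)),np.sin(np.radians(a)),0])
        uv=np.float32(proj(c,[C0+d*q for q in np.linspace(*rad,12)]))
        v=cv2.remap(g.astype(np.float32),uv[:,:1],uv[:,1:],1); v=np.where(uv[:,1:]>322,0,v); best.append((float(np.median(v)),a))
    best.sort(reverse=True); print("index candidates",best[:6])
E
python3 -c "
from h import *
index()
info(0,[.5487,-.2334,.1176],(0,))"
```

```text
index candidates [(180.83447265625, np.float64(12.0)), (180.5869140625, np.float64(13.0)), (180.3388671875, np.float64(11.0)), (180.3046875, np.float64(15.0)), (180.1220703125, np.float64(14.0)), (179.95703125, np.float64(16.0))]
t 28.0 q [-0.38  0.5   0.91  1.73 -0.44  1.13 -1.1 ] tcp [ 0.5478 -0.2323  0.1127] z [-0.001  0.003 -1.   ] y [-0.197 -0.98  -0.003] w 0.052230617720356635 F [0.5 0.1 0.3] g 0.0
turn [-1.800e-03 -7.000e-04 -9.207e-01]
shift back 0 [0.0037 0.0031 0.0002]
```

Index line now at world angle ≈13°; the target after a quarter turn is ≈103°. Re-gripping centred.

```bash
python3 -m pendant '[[-0.2,0.0037,0.0031,0,0,0,0],[1,0.0037,0.0031,0,0,0,0],[1,0.0037,0.0031,0,0,0,0],[1,0.0037,0.0031,0,0,0,0],[1,0.0037,0.0031,0,0,0,0]]' 30; python3 -c "
from h import *
s=r.read_state();print(s['torque'],s['ft_force'],s['width'],R.from_quat(s['eef_rot']).as_euler('zyx',degrees=True));index()"
```

```text
time: 28.62
ee_pos: [0.5491, -0.2325, 0.1129]
eef_rot: [0.995, -0.099, -0.001, -0.002]
ft_force: [0.0, 4.6, 3.2]
width: 0.0443
grip_force: 30.0
[ 1.25129696  0.22363389 -0.02462771] [0.03236835 4.57265631 3.16472857] 0.04428631854162161 [ 1.13360416e+01 -4.86520860e-02 -1.79753731e+02]
index candidates [(184.623046875, np.float64(12.0)), (184.126953125, np.float64(13.0)), (184.02587890625, np.float64(11.0)), (183.7822265625, np.float64(15.0)), (183.6220703125, np.float64(14.0)), (183.35546875, np.float64(16.0))]
```

```bash
python3 -m pendant '[[1,0,0,0,0,0,-0.07],[1,0,0,-0.001,0,0,-0.14],[1,0,0,-0.001,0,0,-0.21],[1,0,0,-0.001,0,0,-0.28],[1,0,0,-0.002,0,0,-0.35],[1,0,0,-0.002,0,0,-0.42],[1,0,0,-0.002,0,0,-0.49],[1,0,0,-0.0025,0,0,-0.55]]'; python3 -c "
from h import *
s=r.read_state();print(s['torque'],s['ft_force'],s['joint_positions'],R.from_quat(s['eef_rot']).as_euler('zyx',degrees=True));index()"
```

```text
time: 29.68
ee_pos: [0.5488, -0.2315, 0.1134]
eef_rot: [0.887, 0.461, 0.001, -0.003]
ft_force: [-0.8, 8.8, 4.0]
width: 0.0442
grip_force: 30.0
[ 1.82386275  0.57031483 -0.11454154] [-0.82650712  8.78106428  3.97741435] [-0.20229796  0.42605103  0.66299454  1.71336186 -0.29361433  1.10658025
 -0.06046928] [-5.49390613e+01 -1.03265208e-01 -1.79667731e+02]
index candidates [(188.078125, np.float64(80.0)), (187.8935546875, np.float64(82.0)), (187.7861328125, np.float64(81.0)), (187.708984375, np.float64(84.0)), (187.669921875, np.float64(83.0)), (187.607421875, np.float64(85.0))]
```

```bash
python3 -m pendant '[[1,0.0019,-0.0013,0,0,0,-0.06],[1,0.0019,-0.0013,-0.001,0,0,-0.12],[1,0.0019,-0.0013,-0.001,0,0,-0.17],[1,0.0019,-0.0013,-0.001,0,0,-0.198],[1,0.0019,-0.0013,-0.001,0,0,-0.198],[1,0.0019,-0.0013,-0.001,0,0,-0.198]]'; python3 -c "
from h import *
s=r.read_state();print(s['torque'],s['ft_force'],R.from_quat(s['eef_rot']).as_euler('zyx',degrees=True));index()
t=optics.camera('top');C=np.array([.5509,-.2472,0])
g=cv2.cvtColor(t['pixels'],cv2.COLOR_RGB2GRAY)
P=[C+y*yv+np.array([0,0,z]) for y,z in ((-.049,.066),(-.109,.059))];print(proj(t,P))
q=proj(t,[C+y*yv+np.array([0,0,.06]) for y in np.arange(-.03,-.125,-.004)]).astype(int);print([int(g[b,a]) for a,b in q])"
```

```text
time: 30.48
ee_pos: [0.5485, -0.2313, 0.1137]
eef_rot: [0.775, 0.632, 0.001, -0.003]
ft_force: [-3.0, 7.7, 4.9]
width: 0.0446
grip_force: 30.0
[1.59196254 0.73317432 0.01586704] [-2.95523327  7.73781211  4.94706628] [-7.84313737e+01 -1.34627924e-01 -1.79699101e+02]
index candidates [(190.80078125, np.float64(106.0)), (190.7626953125, np.float64(107.0)), (190.296875, np.float64(104.0)), (190.2646484375, np.float64(103.0)), (190.2080078125, np.float64(108.0)), (190.078125, np.float64(105.0))]
[[323.43875176 177.39721254]
 [353.75631073 173.32525808]]
[199, 194, 199, 199, 198, 191, 197, 197, 196, 196, 196, 197, 195, 196, 196, 195, 196, 196, 194, 191, 188, 198, 207, 213]
```

The cap is backed off 89.8° by the tool yaw (≈91° by the index line) and still gripped, and the shaft's shoulder was at its home mark. Handing in.

```bash
python3 -c "
from bench import r
print(r.close_job())"
```

```text
the job is handed in; nothing more can be done
None
```

The job is handed in at about 30.5 s: the shaft lies in the V-rest up against the end stop, and the cap was bottomed out, backed off a quarter turn (89.8° by tool yaw) and is still gripped. Two forces along the way may count against it: about 109 N at the wrist as the arm reconfigured, close to the 120 N limit, and a 73 N push through the gripped shaft when its nose met the plunger.

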